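# Put the check weights back in their cases

## Robot

A 6-joint arm with a two-finger parallel gripper is mounted at the origin on a cart in front of the work surface, level with it; the furniture and walls round the work are solid. World frame = base frame: x ahead of the robot, y to its left, z up, the work surface at z = 0. Lengths are in m, angles in rad, forces in N, time in s.
With the tool pointing down it reaches from about 0.375 to 0.9 m from the base axis. Payload 3.1 kg.
Tool frame: the origin (TCP) lies between the finger pads; the fingertips stand 17 mm ahead of it and the grasp point (between the pads) lies 2 mm behind it (robot.nose_length is the distance from the TCP to the fingertips, in m); z points along the fingers, y is the line along which they close (so a half turn about z gives the same grasp; the last joint's range is limited). The gripper opens to 87 mm and grips with 3 to 60 N. Pads are 19 mm wide; open, the fingers measure 117 mm over their backs; the gripper's body (75 mm by 190 mm) begins 51 mm behind the grasp point.
Start: joints at [1.024, 0.527, 1.433, -0, 1.181, -0.178], TCP at [0.225, 0.583, 0.24] pointing down, gripper open.
Joint ranges: [-3.08, 3.08], [-0.75, 2.2], [0.22, 2.44], [-1.43, 4.57], [0, 2.65], [-2.85, 2.85]. Speed limits (rad/s): [2.79, 2.79, 3.14, 3.14, 3.14, 3.14].

## Interface

Orientations are given as a unit quaternion [x, y, z, w].
In Python, from rig import robot, cams gives the robot as it stands.
- The arm moves only by the shell command python3 -m pendant 'ROWS' [FORCE]. ROWS is JSON, a list of rows, each an object with "jaw": the opening, from 0 (shut) to 1 (fully open); "linear": the shift along the tool's x, y, z in cm, a list of three; "twist": the turn about the tool's z in degrees. A call has 1 to 12 rows; each row shifts and turns the commanded pose from where the row before left it, along the tool's axes as they then stand; what a row does not reach is not made up. A row lasts 1/12 s, in which the tool goes at most 41.7 mm and 7.16 degrees, less where a joint would pass 70% of its speed; a pose out of reach is approached as far as the arm can. A call is refused whole if a number of a shift passes 4.17 or a number of a turn 7.16, either way. A call with a gripper value outside its range is refused whole. The fingers move at their own pace and stop on an object; FORCE is the grip in N (left out, the last holds). Time passes only in rows, so rows that do not move let the fingers close. It gives the time, the measured TCP pose, the force, the opening and the grip force at its end, in the units of the state.
- robot.get_obs(): the state, without advancing time (a new reading comes with each control period).
- cams.camera(name): name is "side" or "top"; returns a dict with "color" (384x512x3 uint8, blue, green, red), "depth" (384x512 float32, m along the optical axis (not along the pixel's ray), 0 where there is no reading), "fov_y" (degrees; the focal length in pixels is half the picture's height over the tangent of half this angle, whatever the lens; pixels are square), "cx", "cy" (the principal point, pixels), "view" (4x4, takes a point from world to camera coordinates). Camera axes: x right, y down, z forward; pixel columns grow to the right and rows downward; lengths in m; the calibration is good to about 2 mm. A picture is of the moment at which its call begins.
- robot.hand_in(): hands the job in; it is judged then, once.
The state is a dict: "time": time; "q": joint angles; "joint_velocities": joint speeds; "joint_torque": joint torques, N m; "position": TCP position; "tool_rot": TCP orientation; "ft_force": force on the tool from outside, world axes, zero at the start; "moment": the same for the moment, N m; "grip_width": finger opening in m; "grip_force": force on a finger pad.
Only numpy, scipy, OpenCV 4.12 (cv2) and the standard library are available. Lean on these libraries where they do the work, as an engineer would, in place of code of your own. Each camera call takes 0.05 s, during which the arm holds its last target. There are 200 camera calls.

## Task

The balance check is done: take the four stacked steel weights off the balance pan, one at a time from the top, and stand each one upright in the well of the round case base made for its size. Set them down gently: no weight may be dropped, tipped over or put down on the bench. Do not press on the balance with the gripper, and do not disturb the glass flask.

Things in the scene. Friction and masses are not known exactly. Their poses are not given: they have to be found in the camera images.
- weight_a: the smallest of four polished steel check weights, at the start at the top of the stack: an upright cylinder 24 mm in diameter and 22 mm tall with a round grip knob 13 mm wide and 10 mm tall on top (32 mm in all), about 60 g. A recess 19 mm wide and 12 mm deep in the underside covers the knob of the weight beneath it in the stack, so lift it straight up 15 mm first. Origin: centre of the underside; z up along its axis
- weight_b: the second smallest of four polished steel check weights, at the start standing on the second largest: an upright cylinder 34 mm in diameter and 24 mm tall with a round grip knob 13 mm wide and 10 mm tall on top (34 mm in all), about 120 g. A recess 19 mm wide and 12 mm deep in the underside covers the knob of the weight beneath it in the stack, so lift it straight up 15 mm first. Origin: centre of the underside; z up along its axis
- weight_c: the second largest of four polished steel check weights, at the start standing on the largest: an upright cylinder 46 mm in diameter and 26 mm tall with a round grip knob 13 mm wide and 10 mm tall on top (36 mm in all), about 250 g. A recess 19 mm wide and 12 mm deep in the underside covers the knob of the weight beneath it in the stack, so lift it straight up 15 mm first. Origin: centre of the underside; z up along its axis
- weight_d: the largest of four polished steel check weights, at the start standing on the balance pan at the bottom of the stack: an upright cylinder 62 mm in diameter and 30 mm tall with a round grip knob 13 mm wide and 10 mm tall on top (40 mm in all), about 550 g. Its underside has a recess 19 mm wide and 12 mm deep and stands on the flat pan. Origin: centre of the underside; z up along its axis
- case_a: the smallest of four open round white plastic case bases with grey felt inside, for the smallest weight: 55 mm across the foot, 47 mm across the neck, 16 mm tall, with a round well 31 mm wide and 8 mm deep (its floor 8 mm above the bench, its mouth bevelled to 38 mm); firmly fixed to the bench (its white lid, 42 to 50 mm tall, stands farther back). Origin: centre of its underside, on the bench
- case_b: the second smallest of four open round white plastic case bases with grey felt inside, for the second smallest weight: 65 mm across the foot, 57 mm across the neck, 16 mm tall, with a round well 41 mm wide and 8 mm deep (its floor 8 mm above the bench, its mouth bevelled to 48 mm); firmly fixed to the bench (its white lid, 42 to 50 mm tall, stands farther back). Origin: centre of its underside, on the bench
- case_c: the second largest of four open round white plastic case bases with grey felt inside, for the second largest weight: 77 mm across the foot, 69 mm across the neck, 16 mm tall, with a round well 53 mm wide and 8 mm deep (its floor 8 mm above the bench, its mouth bevelled to 60 mm); firmly fixed to the bench (its white lid, 42 to 50 mm tall, stands farther back). Origin: centre of its underside, on the bench
- case_d: the largest of four open round white plastic case bases with grey felt inside, for the largest weight: 93 mm across the foot, 85 mm across the neck, 16 mm tall, with a round well 69 mm wide and 8 mm deep (its floor 8 mm above the bench, its mouth bevelled to 76 mm); firmly fixed to the bench (its white lid, 42 to 50 mm tall, stands farther back). Origin: centre of its underside, on the bench
- balance: low grey and white laboratory balance, 290 mm deep (x), 205 mm wide (y), with a sloping display panel towards the robot; fixed. Its round metal pan, 124 mm across with its top 78 mm above the bench, is centred 35 mm from the origin along the balance's own +x, and the stack stands in the middle of the pan. Nothing else of it is higher than 72 mm. Origin: centre of its underside
- flask_side: empty conical glass flask standing on the bench at the right, 67 mm wide, 145 mm tall, loose; not to be disturbed. Origin: centre of its underside

How it is judged:
By the outcome, as a careful person would: the job done as asked, in the order asked, and still so for the second after the job is handed in, with the robot touching nothing.
It also fails if it takes over 99 s, if anything falls off the work surface, if the arm or the gripper's body presses on something with over 40 N, if the wrist force passes 120 N, or if a joint passes its speed limit or range.

## Working session

There is one attempt and no reset: what is moved stays moved. The work goes in short steps, Python scripts to look and compute and a shell command to move; the robot and the scene stay as the last step left them, time stands still between calls to the robot, and variables do not carry over. Pictures are saved under pics/ and viewed, at most 14 in all, crops included, and the job is handed in when it is done.

```bash
ls; mkdir -p pics
cat > h.py <<'E'
import numpy as np, cv2
from rig import robot, cams
def cam(n):
    c=cams.camera(n); c['f']=c['color'].shape[0]/2/np.tan(np.radians(c['fov_y'])/2); return c
def pts(c):
    h,w=c['depth'].shape; v,u=np.mgrid[:h,:w]; z=c['depth'].astype(float)
    p=np.stack([(u-c['cx'])/c['f']*z,(v-c['cy'])/c['f']*z,z,np.ones_like(z)],-1)
    P=p@np.linalg.inv(c['view']).T; P=P[...,:3]; P[z==0]=np.nan; return P
def ray(c,u,v,zp):
    T=np.linalg.inv(c['view']); d=T[:3,:3]@[(u-c['cx'])/c['f'],(v-c['cy'])/c['f'],1]; o=T[:3,3]
    return o+d*(zp-o[2])/d[2]
def proj(c,p):
    q=c['view'][:3,:3]@p+c['view'][:3,3]; return c['f']*q[0]/q[2]+c['cx'],c['f']*q[1]/q[2]+c['cy']
E
python3 - <<'E'
from h import *
for n in('top','side'):
    c=cam(n); cv2.imwrite(f'pics/{n}0.png',c['color']); T=np.linalg.inv(c['view']); print(n,c['f'],c['cx'],c['cy'],T.round(3).tolist(),(c['depth']>0).mean())
o=robot.get_obs(); print(o)
E
```

```text
pics
top 426.944286655914 255.40319587158177 180.5791532424864 [[-0.022, -0.992, 0.125, 0.343], [-1.0, 0.021, -0.007, -0.075], [0.004, -0.125, -0.992, 1.447], [0.0, 0.0, 0.0, 1.0]] 0.9961954752604166
side 419.35823307411465 255.00918837842516 193.35876926924013 [[-0.975, -0.111, 0.191, 0.267], [-0.221, 0.458, -0.861, 0.992], [0.008, -0.882, -0.472, 0.689], [0.0, 0.0, 0.0, 1.0]] 0.9442494710286459
{'time': 0.1, 'q': array([ 1.02450949e+00,  5.28402862e-01,  1.43379992e+00, -2.13863982e-05,
        1.18141925e+00, -1.78473363e-01]), 'joint_velocities': array([-0.00015739, -0.0012107 , -0.00411503,  0.00035587, -0.00110151,
        0.002908  ]), 'joint_torque': array([-4.89859485e-04, -4.40979767e+01, -1.77148551e+01,  6.35044347e-02,
        5.34470938e-02, -6.27234976e-05]), 'position': array([0.22435528, 0.58264919, 0.23864306]), 'tool_rot': array([ 1.82867722e-01,  9.83137003e-01, -9.52296915e-04, -3.50461828e-04]), 'ft_force': array([-0.39505202, -0.47203546, -0.45064313]), 'moment': array([ 0.01412541,  0.010951  , -0.00873248]), 'grip_force': 0.0, 'grip_width': 0.08692725810960257}
```

View pics/top0.png

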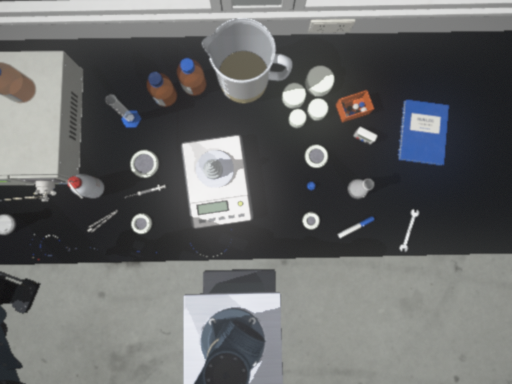

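View pics/side0.png

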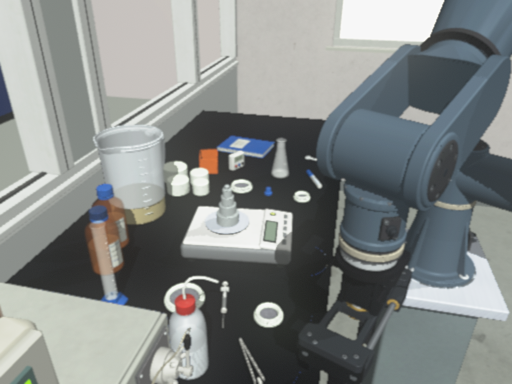

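The top view shows the case rings at about (144,163), (141,224), (316,156) and (311,221), the stack on the pan at (214,168), and the flask at (360,187). The side view shows the same layout, with the stack at (228,205). I'll upscale crops and measure the rings and the stack.

```bash
cat > m.py <<'E'
from h import *
def rings(c,guess):
    g=cv2.cvtColor(c['color'],cv2.COLOR_BGR2GRAY); s=8; out={}
    for k,(p,) in guess.items():
        u,v=proj(c,np.array([*p,0.016])); r=34; u0,v0=int(u)-r,int(v)-r
        roi=g[max(v0,0):v0+2*r,max(u0,0):u0+2*r]; u0=max(u0,0);v0=max(v0,0)
        b=cv2.resize(roi,None,fx=s,fy=s,interpolation=cv2.INTER_CUBIC); _,m=cv2.threshold(b,150,255,0)
        cs,h=cv2.findContours(m,cv2.RETR_CCOMP,cv2.CHAIN_APPROX_NONE)
        for i,q in enumerate(cs):
            if len(q)<40: continue
            W=np.array([ray(c,(x+.5)/s-.5+u0,(y+.5)/s-.5+v0,0.016)[:2] for x,y in q[::3,0]],np.float32)
            e=cv2.fitEllipse(W)
            if np.hypot(*(np.array(e[0])-p))<.03 and .02<e[1][0] and e[1][1]<.11: print(k,'hole' if h[0][i][3]>=0 else 'outer',np.round(e[0],4),np.round(e[1],4))
if __name__=='__main__':
    c=cam('top'); P=pts(c); s=cam('side'); 
    G={k:(ray(c,*uv,0.016)[:2],) for k,uv in dict(L1=(144,163),L2=(141,224),R1=(316,156),R2=(311,221)).items()}
    print('top');rings(c,G);print('side');rings(s,G)
    for n,uv in dict(flask=(360,187),stack=(212,167)).items(): print(n,ray(c,*uv,.1 if n=='flask' else .17).round(3))
    def z(n,C,Q):
        m=(Q[...,2]>.08)&(Q[...,2]<.2)&(abs(Q[...,0]-.47)<.12)&(abs(Q[...,1]-.05)<.12)
        for lo,hi in((.081,.105),(.11,.13),(.135,.155),(.159,.178),(.181,.2)):
            k=m&(Q[...,2]>lo)&(Q[...,2]<hi); q=Q[k]
            if len(q): print(n,lo,len(q),'x',np.percentile(q[:,0],[2,50,98]).round(4),'y',np.percentile(q[:,1],[2,50,98]).round(4))
    z('top',c,P); z('side',s,pts(s))
    cv2.imwrite('pics/crop.png',np.hstack([cv2.resize(c['color'][130:205,170:260],None,fx=4.4,fy=5,interpolation=cv2.INTER_CUBIC),cv2.resize(s['color'][170:245,185:275],None,fx=4.4,fy=5,interpolation=cv2.INTER_CUBIC)]))
E
python3 m.py
```

```text
top
L1 outer [0.5896 0.2924] [0.0833 0.0868]
L2 outer [0.3868 0.3002] [0.0625 0.0651]
L2 hole [0.3863 0.3029] [0.0354 0.0372]
R1 outer [ 0.6032 -0.2933] [0.0761 0.0783]
R1 hole [ 0.6033 -0.2931] [0.0467 0.0481]
R2 outer [ 0.3844 -0.2667] [0.0545 0.0552]
R2 hole [ 0.3839 -0.2664] [0.0254 0.0269]
side
L1 hole [0.5794 0.3144] [0.0648 0.0863]
L2 outer [0.3861 0.3099] [0.0648 0.0768]
L2 hole [0.3857 0.3065] [0.0296 0.0371]
R1 hole [ 0.6011 -0.2863] [0.0205 0.0395]
R2 outer [ 0.383  -0.2532] [0.0548 0.0833]
flask [ 0.484 -0.417  0.1  ]
stack [0.547 0.046 0.17 ]
top 0.081 93 x [0.505  0.5361 0.5868] y [-0.0045  0.0372  0.1054]
top 0.11 30 x [0.5282 0.5392 0.5787] y [0.0275 0.0447 0.0742]
top 0.135 28 x [0.5322 0.5409 0.5711] y [0.032  0.0451 0.0676]
top 0.159 35 x [0.5394 0.5457 0.5633] y [0.0406 0.048  0.064 ]
top 0.181 21 x [0.5436 0.5515 0.5626] y [0.0446 0.0527 0.0594]
side 0.081 187 x [0.5215 0.5423 0.5773] y [0.0412 0.0751 0.0825]
side 0.11 112 x [0.5284 0.544  0.5688] y [0.0481 0.0691 0.0758]
side 0.135 82 x [0.5348 0.5471 0.5635] y [0.0521 0.0644 0.0702]
side 0.159 62 x [0.5395 0.5488 0.5611] y [0.045  0.0608 0.0652]
side 0.181 17 x [0.5454 0.5498 0.5567] y [0.0478 0.0545 0.0587]
```

View pics/crop.png

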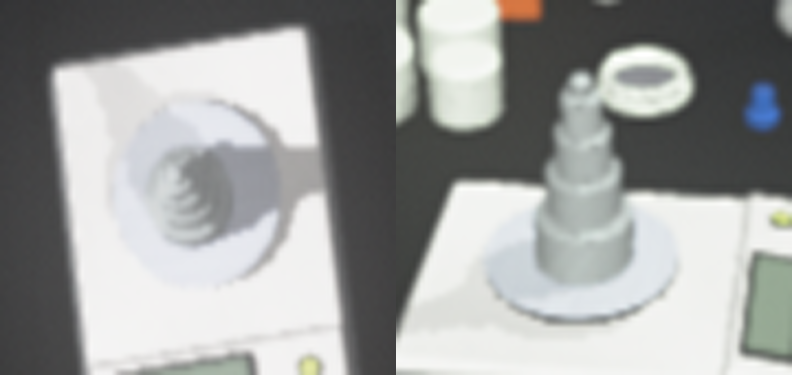

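Upscaled crops show the stack clearly, standing upright at about (0.550, 0.052) by depth. By size, L1 is case_d, L2 is case_b, R1 is case_c and R2 is case_a. I'll take one closer look at the rings.

Run:
```python
from h import *
C={'d':(.5896,.2950),'b':(.3865,.3037),'c':(.6033,-.2925),'a':(.384,-.266)}; rows=[]
for n in('top','side'):
    c=cam(n);P=pts(c);r=[]
    for k,p in C.items():
        u,v=map(int,proj(c,np.array([*p,.016])));w=20 if n=='top' else 28
        u=max(u,w); r.append(cv2.resize(c['color'][v-w:v+w,u-w:u+w],(200,200),interpolation=cv2.INTER_CUBIC)); print(n,k,u-w,v-w,200/2/w)
        m=(np.hypot(P[...,0]-p[0],P[...,1]-p[1])<.05)&(P[...,2]>.0125)&(P[...,2]<.022); q=P[m]
        e=cv2.minEnclosingCircle(q[:,:2].astype(np.float32)) ; print(n,k,len(q),q.mean(0).round(4),[(x.min()+x.max()).round(4)/2 for x in q.T[:2]],np.ptp(q,axis=0).round(3))
    rows.append(np.hstack(r))
cv2.imwrite('pics/rings.png',np.vstack(rows))
```

```text
top d 122 143 5.0
top d 151 [0.5907 0.2917 0.0155] [np.float64(0.5908), np.float64(0.29255)] [0.084 0.086 0.009]
top b 119 203 5.0
top b 101 [0.3884 0.2999 0.016 ] [np.float64(0.38835), np.float64(0.3)] [0.06  0.057 0.009]
top c 295 135 5.0
top c 95 [ 0.606  -0.2952  0.0157] [np.float64(0.6059), np.float64(-0.2958)] [0.069 0.066 0.009]
top a 290 200 5.0
top a 64 [ 0.3871 -0.2693  0.0154] [np.float64(0.3874), np.float64(-0.26865)] [0.044 0.047 0.008]
side d 155 267 3.5714285714285716
side d 146 [0.5936 0.2866 0.0142] [np.float64(0.5898), np.float64(0.29185)] [0.084 0.085 0.004]
side b 240 283 3.5714285714285716
side b 142 [0.3861 0.2997 0.0144] [np.float64(0.38655), np.float64(0.30065)] [0.056 0.057 0.006]
side c 213 155 3.5714285714285716
side c 44 [ 0.6039 -0.2953  0.0144] [np.float64(0.60315), np.float64(-0.29465)] [0.069 0.072 0.005]
side a 273 166 3.5714285714285716
side a 34 [ 0.3838 -0.2687  0.0147] [np.float64(0.38455), np.float64(-0.26745)] [0.045 0.049 0.004]
```

View pics/rings.png

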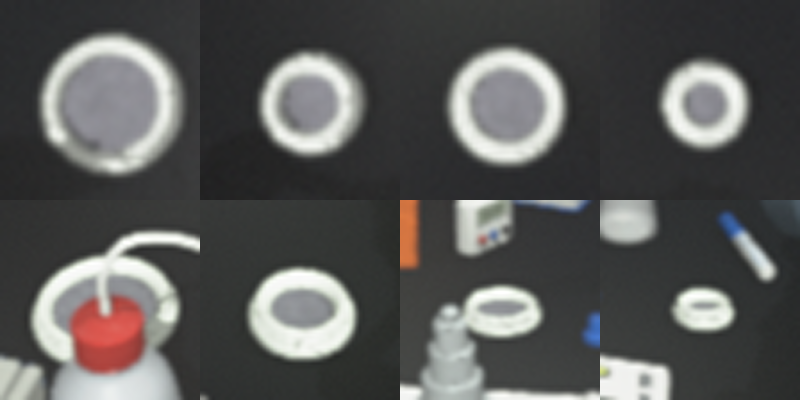

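The crops show all four wells clear. The wells centre at top-crop pixels near (110,100), (310,103), (507,105) and (705,105). Colour and depth agree within 3 mm, so I'm moving above the stack.

```bash
cat > go.py <<'E'
import sys
from h import *
from scipy.spatial.transform import Rotation as Ro
T=dict(S=(.5505,.0518),a=(.385,-.2675),b=(.387,.301),c=(.604,-.294),d=(.590,.2925))
def go(k,z):
    o=robot.get_obs(); R=Ro.from_quat(o['tool_rot']).as_matrix(); p=np.array([*T[k],z]) if isinstance(k,str) else np.array(k)
    print('t',round(o['time'],1),'pos',o['position'].round(4),'tilt',np.degrees(R[:,2][:2]).round(2),'w',round(o['grip_width'],4),'g',round(o['grip_force'],1),'F',o['ft_force'].round(1))
    print('tool cm',((p-o['position'])@R*100).round(2))
if __name__=='__main__': go(sys.argv[1],float(sys.argv[2]))
E
python3 -m pendant '[{"jaw":1,"linear":[-2.75,-2.1,0],"twist":0},{"jaw":1,"linear":[-2.75,-2.1,0],"twist":0},{"jaw":1,"linear":[-2.75,-2.1,0],"twist":0},{"jaw":1,"linear":[-2.75,-2.1,0],"twist":0},{"jaw":1,"linear":[-2.75,-2.1,0],"twist":0},{"jaw":1,"linear":[-2.75,-2.1,0],"twist":0},{"jaw":1,"linear":[-2.75,-2.1,0],"twist":0},{"jaw":1,"linear":[-2.75,-2.1,0],"twist":0},{"jaw":1,"linear":[-2.75,-2.1,0],"twist":0},{"jaw":1,"linear":[-2.75,-2.1,0],"twist":0},{"jaw":1,"linear":[-2.75,-2.1,0],"twist":0},{"jaw":1,"linear":[-2.75,-2.1,0],"twist":0}]' 20
python3 go.py S .25
```

```text
time: 1.3
position: [0.4427, 0.2279, 0.2397]
tool_rot: [0.183, 0.983, 0.0, 0.0]
ft_force: [1.4, 0.7, 0.4]
grip_width: 0.087
grip_force: 0.0
t 1.3 pos [0.4427 0.2279 0.2397] tilt [0.02 0.01] w 0.087 g 0.0 F [1.4 0.7 0.4]
tool cm [-16.39 -12.55  -1.02]
```

```bash
python3 -m pendant '[{"jaw":1,"linear":[-2.75,-2.1,-0.2],"twist":0},{"jaw":1,"linear":[-2.75,-2.1,-0.2],"twist":0},{"jaw":1,"linear":[-2.75,-2.1,-0.2],"twist":0},{"jaw":1,"linear":[-2.75,-2.1,-0.2],"twist":0},{"jaw":1,"linear":[-2.0,-1.5,-0.2],"twist":0},{"jaw":1,"linear":[-1.0,-0.8,0],"twist":0},{"jaw":1,"linear":[0,0,0],"twist":0},{"jaw":1,"linear":[0,0,0],"twist":0},{"jaw":1,"linear":[0,0,0],"twist":0},{"jaw":1,"linear":[0,0,0],"twist":0}]' >/dev/null
python3 go.py S .25; python3 go.py S .186
```

```text
t 2.1 pos [0.5329 0.0808 0.2494] tilt [-0.08  0.03] w 0.087 g 0.0 F [0.7 0.3 0. ]
tool cm [-2.68 -2.07 -0.07]
t 2.1 pos [0.5329 0.0808 0.2494] tilt [-0.08  0.03] w 0.087 g 0.0 F [0.7 0.3 0. ]
tool cm [-2.69 -2.07  6.33]
```

```bash
python3 -m pendant '[{"jaw":1,"linear":[-1.7,-1.3,0],"twist":0},{"jaw":1,"linear":[-1.0,-0.77,0],"twist":0},{"jaw":0.6,"linear":[0,0,1],"twist":0},{"jaw":0.6,"linear":[0,0,1.5],"twist":0},{"jaw":0.6,"linear":[0,0,1.5],"twist":0},{"jaw":0.6,"linear":[0,0,1.3],"twist":0},{"jaw":0.6,"linear":[0,0,0.9],"twist":0},{"jaw":0.6,"linear":[0,0,0.1],"twist":0},{"jaw":0.6,"linear":[0,0,0],"twist":0},{"jaw":0.6,"linear":[0,0,0],"twist":0}]' >/dev/null
python3 go.py S .186
python3 - <<'E'
from h import *
r=[]
for n in('top','side'):
    c=cam(n);u,v=map(int,proj(c,np.array([.55,.052,.17]))); r.append(cv2.resize(c['color'][v-40:v+40,u-40:u+40],(400,400),interpolation=cv2.INTER_CUBIC))
cv2.imwrite('pics/g1.png',np.hstack(r))
E
```

```text
t 3.0 pos [0.5522 0.0505 0.1869] tilt [0.03 0.  ] w 0.0529 g 0.0 F [ 0.6 -0.1  0.5]
tool cm [0.2  0.07 0.09]
```

View pics/g1.png

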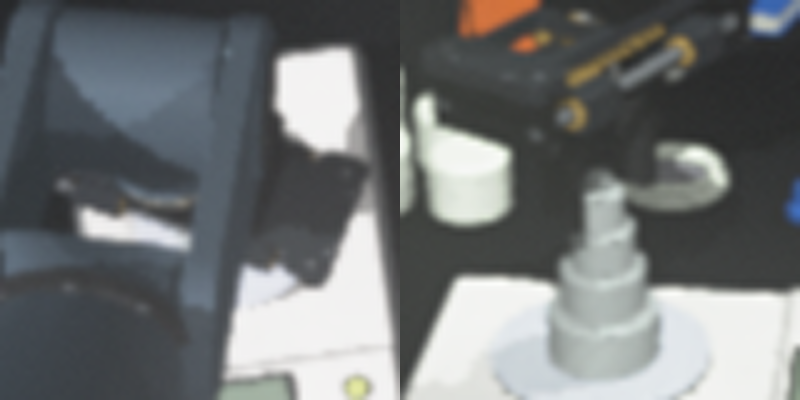

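Side crop: the gripper is above and behind weight a's knob at about (600,185), and the near finger isn't obvious. I'll project the expected finger positions to check.

Run:
```python
from h import *
c=cam('side'); P=pts(c)
o=robot.get_obs();p=o['position']; y=np.array([.36,.933,0]);x=np.array([-.933,.36,0])
u0,v0=map(int,proj(c,np.array([.55,.052,.17]))); img=cv2.resize(c['color'][v0-40:v0+40,u0-40:u0+40],(800,600),interpolation=cv2.INTER_CUBIC)
img=cv2.convertScaleAbs(img,alpha=2,beta=20)
for s in(-1,1):
  for xx in (-.0095,.0095):
    for dz,col in((-.017,(0,0,255)),(.021,(0,255,0))):
      u,v=proj(c,p+s*.0265*y+xx*x+np.array([0,0,dz])); U,V=int((u-u0+40.5)*10),int((v-v0+40.5)*7.5); cv2.circle(img,(U,V),4,col,1+(s>0)*2)
for z in(.158,.18,.19):
  u,v=proj(c,np.array([.5505,.0518,z])); cv2.circle(img,(int((u-u0+40.5)*10),int((v-v0+40.5)*7.5)),3,(255,0,0),-1)
cv2.imwrite('pics/g2.png',img)
```

```text
(no output)
```

View pics/g2.png

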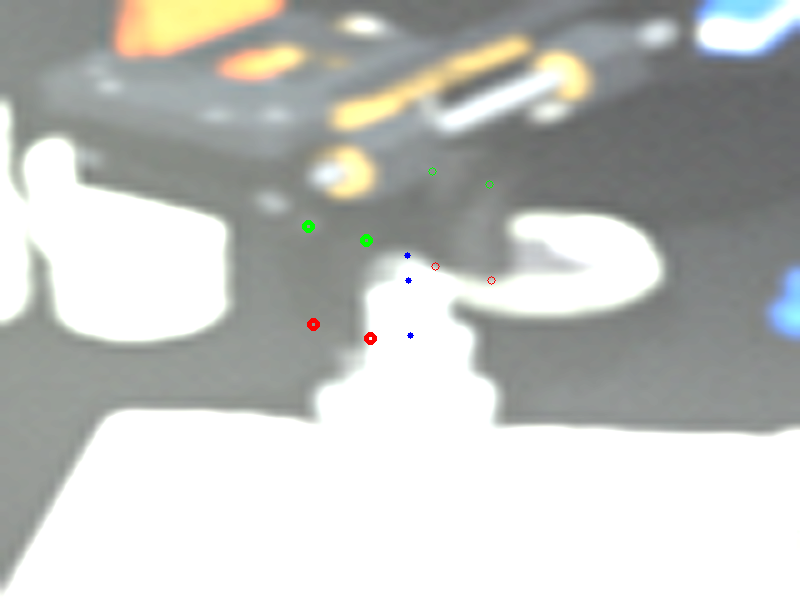

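The overlay fits: the near finger is left of weight a at about (340,330) and the far finger right at about (465,270), straddling the body. Next I correct 2 mm, close gently and lift.

```bash
python3 -m pendant '[{"jaw":0.6,"linear":[0.2,0.07,0.1],"twist":0},{"jaw":0.6,"linear":[0,0,0],"twist":0},{"jaw":0.3,"linear":[0,0,0],"twist":0},{"jaw":0.2,"linear":[0,0,0],"twist":0},{"jaw":0.2,"linear":[0,0,0],"twist":0},{"jaw":0.1,"linear":[0,0,0],"twist":0},{"jaw":0.1,"linear":[0,0,0],"twist":0},{"jaw":0.1,"linear":[0,0,0],"twist":0},{"jaw":0.1,"linear":[0,0,0],"twist":0}]' 15 >/dev/null
python3 go.py S .186
```

```text
t 3.9 pos [0.5504 0.0516 0.1856] tilt [0.01 0.  ] w 0.0231 g 15.0 F [-0.1 -0.1 -0.2]
tool cm [-0.    0.03 -0.04]
```

```bash
python3 -m pendant '[{"jaw":0.1,"linear":[0,0,-0.2],"twist":0},{"jaw":0.1,"linear":[0,0,-0.4],"twist":0},{"jaw":0.1,"linear":[0,0,-0.5],"twist":0},{"jaw":0.1,"linear":[0,0,-0.6],"twist":0},{"jaw":0.1,"linear":[0,0,-0.8],"twist":0},{"jaw":0.1,"linear":[0,0,-0.8],"twist":0},{"jaw":0.1,"linear":[0,0,-0.5],"twist":0},{"jaw":0.1,"linear":[0,0,-0.2],"twist":0},{"jaw":0.1,"linear":[0,0,0],"twist":0},{"jaw":0.1,"linear":[0,0,0],"twist":0}]' 20 >/dev/null
python3 go.py a .15
python3 - <<'E'
from h import *
c=cam('side');u,v=map(int,proj(c,np.array([.55,.052,.17]))); cv2.imwrite('pics/g3.png',cv2.resize(c['color'][v-40:v+40,u-40:u+40],(500,500),interpolation=cv2.INTER_CUBIC))
E
```

```text
t 4.7 pos [0.5502 0.0516 0.2257] tilt [ 0.01 -0.  ] w 0.0232 g 20.0 F [-0.9  0.1 -1.5]
tool cm [  3.94 -35.71   7.57]
```

View pics/g3.png

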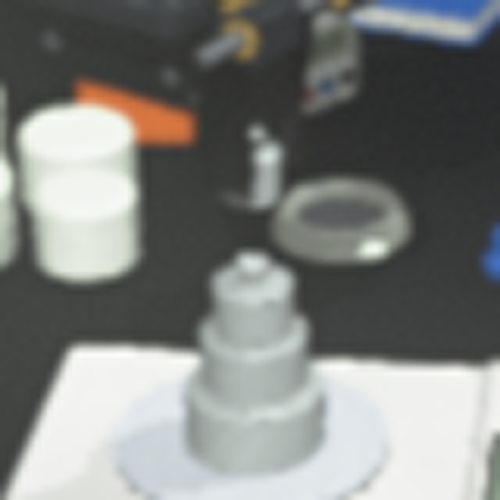

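Weight a is held upright at about (265,170), and the stack of three is intact with b's knob at (250,265). Carrying it to case a.

```bash
python3 -m pendant '[{"jaw":0.1,"linear":[0.33,-1.5,0],"twist":0},{"jaw":0.1,"linear":[0.33,-3,0],"twist":0},{"jaw":0.1,"linear":[0.33,-3.3,0],"twist":0},{"jaw":0.1,"linear":[0.33,-3.3,0],"twist":0},{"jaw":0.1,"linear":[0.33,-3.3,0],"twist":0},{"jaw":0.1,"linear":[0.33,-3.3,0],"twist":0},{"jaw":0.1,"linear":[0.33,-3.3,0],"twist":0},{"jaw":0.1,"linear":[0.33,-3.3,0],"twist":0},{"jaw":0.1,"linear":[0.33,-3.3,0],"twist":0},{"jaw":0.1,"linear":[0.33,-3.3,0],"twist":0},{"jaw":0.1,"linear":[0.33,-3,0],"twist":0},{"jaw":0.1,"linear":[0.33,-1.5,0],"twist":0}]' >/dev/null
python3 -m pendant '[{"jaw":0.1,"linear":[0,-0.2,2],"twist":0},{"jaw":0.1,"linear":[0,0,3.3],"twist":0},{"jaw":0.1,"linear":[0,0,3.3],"twist":0},{"jaw":0.1,"linear":[0,0,3],"twist":0},{"jaw":0.1,"linear":[0,0,2.1],"twist":0},{"jaw":0.1,"linear":[0,0,1.2],"twist":0},{"jaw":0.1,"linear":[0,0,0],"twist":0},{"jaw":0.1,"linear":[0,0,0],"twist":0},{"jaw":0.1,"linear":[0,0,0],"twist":0},{"jaw":0.1,"linear":[0,0,0],"twist":0}]' >/dev/null
python3 go.py a .0356
python3 - <<'E'
from h import *
r=[]
for n,w in(('top',30),('side',30)):
    c=cam(n);u,v=map(int,proj(c,np.array([.385,-.2675,.03]))); r.append(cv2.resize(c['color'][v-w:v+w,u-w:u+w],(400,400),interpolation=cv2.INTER_CUBIC))
cv2.imwrite('pics/g4.png',cv2.convertScaleAbs(np.hstack(r),alpha=1.4))
E
```

```text
t 6.6 pos [ 0.3859 -0.267   0.0775] tilt [ 0.08 -0.09] w 0.0234 g 20.0 F [ 0.9  0.5 -0.3]
tool cm [ 0.07 -0.08  4.19]
```

View pics/g4.png

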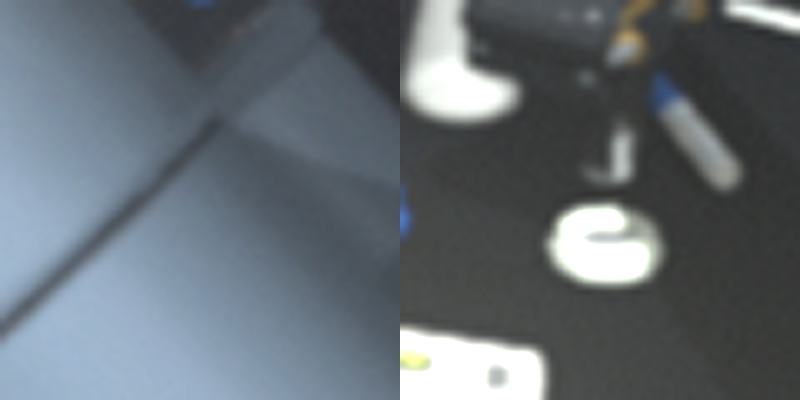

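The weight hangs upright, centred at x≈608 over the case at x≈606 in the side crop; the top view is blocked by the arm. Lowering gently.

```bash
python3 -m pendant '[{"jaw":0.1,"linear":[0.07,-0.08,0.6],"twist":0},{"jaw":0.1,"linear":[0,0,0.8],"twist":0},{"jaw":0.1,"linear":[0,0,0.8],"twist":0},{"jaw":0.1,"linear":[0,0,0.6],"twist":0},{"jaw":0.1,"linear":[0,0,0.5],"twist":0},{"jaw":0.1,"linear":[0,0,0.4],"twist":0},{"jaw":0.1,"linear":[0,0,0.2],"twist":0},{"jaw":0.1,"linear":[0,0,0.1],"twist":0},{"jaw":0.1,"linear":[0,0,0],"twist":0},{"jaw":0.1,"linear":[0,0,0],"twist":0},{"jaw":0.1,"linear":[0,0,0],"twist":0}]' >/dev/null
python3 go.py a .0356
```

```text
t 7.6 pos [ 0.3845 -0.267   0.0368] tilt [ 0.02 -0.02] w 0.0232 g 20.0 F [-0.1  0.3  0.3]
tool cm [-0.06 -0.03  0.12]
```

```bash
python3 -m pendant '[{"jaw":0.1,"linear":[0,0,0.05],"twist":0},{"jaw":0.1,"linear":[0,0,0.02],"twist":0},{"jaw":0.1,"linear":[0,0,0],"twist":0},{"jaw":0.1,"linear":[0,0,0],"twist":0}]' |grep -E 'ft|pos'
python3 -m pendant '[{"jaw":0.1,"linear":[0,0,0.03],"twist":0},{"jaw":0.1,"linear":[0,0,0.02],"twist":0},{"jaw":0.1,"linear":[0,0,0],"twist":0},{"jaw":0.1,"linear":[0,0,0],"twist":0}]' |grep -E 'ft|pos'
```

```text
position: [0.3844, -0.2669, 0.0359]
ft_force: [0.2, 0.3, -0.8]
position: [0.3845, -0.2669, 0.0355]
ft_force: [-0.3, 0.1, 2.0]
```

Contact felt right at the expected height (well floor). Releasing.

```bash
python3 -m pendant '[{"jaw":0.1,"linear":[0,0,0],"twist":0},{"jaw":0.29,"linear":[0,0,0],"twist":0},{"jaw":0.35,"linear":[0,0,0],"twist":0},{"jaw":0.5,"linear":[0,0,0],"twist":0},{"jaw":0.5,"linear":[0,0,0],"twist":0},{"jaw":0.5,"linear":[0,0,-0.5],"twist":0},{"jaw":0.5,"linear":[0,0,-1.5],"twist":0},{"jaw":0.5,"linear":[0,0,-3],"twist":0},{"jaw":0.5,"linear":[0,0,-3.5],"twist":0},{"jaw":0.6,"linear":[0,0,-3.5],"twist":0},{"jaw":0.6,"linear":[0,0,-3.5],"twist":0},{"jaw":0.6,"linear":[0,0,-2.5],"twist":0}]' >/dev/null
python3 go.py S .21
python3 - <<'E'
from h import *
c=cam('side');P=pts(c);w=20
u,v=map(int,proj(c,np.array([.385,-.2675,.03]))); cv2.imwrite('pics/a1.png',cv2.resize(c['color'][v-w:v+w,u-w:u+w],(300,300),interpolation=cv2.INTER_CUBIC))
q=P[v-w:v+w,u-w:u+w].reshape(-1,3); q=q[(np.hypot(q[:,0]-.385,q[:,1]+.267)<.03)&(q[:,2]>.022)&(q[:,2]<.06)]; print(len(q),q.max(0),q.min(0),q.mean(0))
E
```

```text
t 9.3 pos [ 0.3847 -0.2672  0.2185] tilt [ 0.13 -0.15] w 0.0506 g 0.0 F [-0.5 -0.2 -0.7]
tool cm [-4.   35.72  0.81]
35 [ 0.3945713  -0.25401379  0.04024603] [ 0.37307085 -0.27434248  0.02200416] [ 0.38347862 -0.26308105  0.0292956 ]
```

View pics/a1.png

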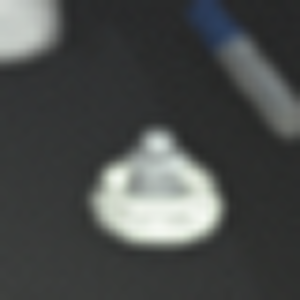

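Weight a is upright in its well, with its knob at (157,140) in the crop and its top at z=0.040 as expected. Now back for b.

```bash
python3 -m pendant '[{"jaw":0.6,"linear":[-0.33,1.5,0],"twist":0},{"jaw":0.6,"linear":[-0.33,3,0],"twist":0},{"jaw":0.6,"linear":[-0.33,3.3,0],"twist":0},{"jaw":0.6,"linear":[-0.33,3.3,0],"twist":0},{"jaw":0.6,"linear":[-0.33,3.3,0],"twist":0},{"jaw":0.6,"linear":[-0.33,3.3,0],"twist":0},{"jaw":0.6,"linear":[-0.33,3.3,0],"twist":0},{"jaw":0.6,"linear":[-0.33,3.3,0],"twist":0},{"jaw":0.7,"linear":[-0.33,3.3,0],"twist":0},{"jaw":0.7,"linear":[-0.33,3.3,0],"twist":0},{"jaw":0.7,"linear":[-0.33,3.3,0],"twist":0},{"jaw":0.7,"linear":[-0.33,1.5,0],"twist":0}]' >/dev/null
python3 -m pendant '[{"jaw":0.7,"linear":[0,0,0],"twist":0},{"jaw":0.7,"linear":[0,0,0],"twist":0},{"jaw":0.7,"linear":[0,0,0],"twist":0}]' >/dev/null
python3 go.py S .162;  python3 - <<'E'
from h import *
Q=pts(cam('side'))
m=(abs(Q[...,0]-.55)<.05)&(abs(Q[...,1]-.05)<.05)
for lo,hi,r in((.082,.105,.031),(.111,.131,.023),(.137,.155,.017),(.158,.17,.0065)):
    q=Q[m&(Q[...,2]>lo)&(Q[...,2]<hi)]; print(lo,len(q),np.percentile(q[:,0],[2,98]).mean().round(4),(np.percentile(q[:,1],98)-r).round(4))
E
```

```text
t 10.6 pos [0.5488 0.0515 0.215 ] tilt [-0.09 -0.02] w 0.061 g 0.0 F [-0.8 -1.1 -0.6]
tool cm [-0.16  0.09  5.3 ]
0.082 178 0.5496 0.0517
0.111 117 0.5482 0.052
0.137 73 0.549 0.0521
0.158 18 0.552 0.0504
```

```bash
python3 -m pendant '[{"jaw":0.7,"linear":[-0.1,0.09,1],"twist":0},{"jaw":0.7,"linear":[0,0,1.5],"twist":0},{"jaw":0.7,"linear":[0,0,1.5],"twist":0},{"jaw":0.7,"linear":[0,0,0.9],"twist":0},{"jaw":0.7,"linear":[0,0,0.4],"twist":0},{"jaw":0.7,"linear":[0,0,0],"twist":0},{"jaw":0.7,"linear":[0,0,0],"twist":0},{"jaw":0.4,"linear":[0,0,0],"twist":0},{"jaw":0.3,"linear":[0,0,0],"twist":0},{"jaw":0.2,"linear":[0,0,0],"twist":0},{"jaw":0.2,"linear":[0,0,0],"twist":0},{"jaw":0.2,"linear":[0,0,0],"twist":0}]' 20 >/dev/null
python3 go.py S .162
```

```text
t 11.6 pos [0.5511 0.0525 0.1627] tilt [ 0.04 -0.01] w 0.0358 g 0.5 F [-0.8 -2.1 -0.4]
tool cm [ 0.04 -0.09  0.07]
```

```bash
python3 -m pendant '[{"jaw":0.2,"linear":[0,0,0.07],"twist":0},{"jaw":0.2,"linear":[0,0,0],"twist":0},{"jaw":0.2,"linear":[0,0,0],"twist":0},{"jaw":0.2,"linear":[0,0,0],"twist":0}]' 20 >/dev/null
python3 go.py S .162
python3 -m pendant '[{"jaw":0.2,"linear":[0,0,-0.2],"twist":0},{"jaw":0.2,"linear":[0,0,-0.4],"twist":0},{"jaw":0.2,"linear":[0,0,-0.5],"twist":0},{"jaw":0.2,"linear":[0,0,-0.6],"twist":0},{"jaw":0.2,"linear":[0,0,-0.8],"twist":0},{"jaw":0.2,"linear":[0,0,-0.8],"twist":0},{"jaw":0.2,"linear":[0,0,-0.5],"twist":0},{"jaw":0.2,"linear":[0,0,-0.2],"twist":0},{"jaw":0.2,"linear":[0,0,0],"twist":0},{"jaw":0.2,"linear":[0,0,0],"twist":0}]' 25 >/dev/null
python3 go.py b .085
python3 - <<'E'
from h import *
c=cam('side');u,v=map(int,proj(c,np.array([.55,.052,.17]))); cv2.imwrite('pics/b1.png',cv2.resize(c['color'][v-40:v+40,u-40:u+40],(400,400),interpolation=cv2.INTER_CUBIC))
E
```

```text
t 11.9 pos [0.5512 0.0524 0.1626] tilt [ 0.05 -0.02] w 0.0332 g 20.0 F [-1.8 -0.6  5.7]
tool cm [ 0.04 -0.08  0.06]
t 12.8 pos [0.5509 0.0525 0.2018] tilt [ 0.01 -0.  ] w 0.0333 g 25.0 F [-0.3  0.1 -0.6]
tool cm [24.23 17.3  11.67]
```

View pics/b1.png

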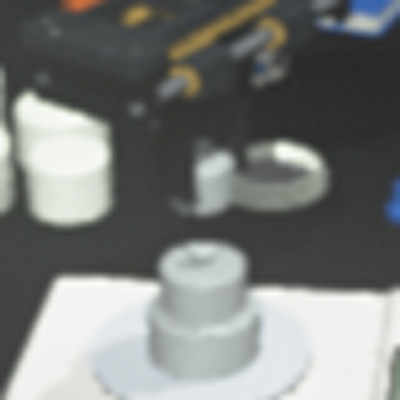

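b is held upright at about (212,180), and c and d stand intact. Carrying b to its case.

```bash
python3 -m pendant '[{"jaw":0.2,"linear":[1.2,0.85,0],"twist":0},{"jaw":0.2,"linear":[2.3,1.65,0],"twist":0},{"jaw":0.2,"linear":[2.45,1.75,0],"twist":0},{"jaw":0.2,"linear":[2.45,1.75,0],"twist":0},{"jaw":0.2,"linear":[2.45,1.75,0],"twist":0},{"jaw":0.2,"linear":[2.45,1.75,0],"twist":0},{"jaw":0.2,"linear":[2.45,1.75,0],"twist":0},{"jaw":0.2,"linear":[2.45,1.75,0],"twist":0},{"jaw":0.2,"linear":[2.45,1.75,0],"twist":0},{"jaw":0.2,"linear":[2.3,1.65,0],"twist":0},{"jaw":0.2,"linear":[1.2,0.85,0],"twist":0}]' >/dev/null
python3 -m pendant '[{"jaw":0.2,"linear":[0,0,1.5],"twist":0},{"jaw":0.2,"linear":[0,0,2.8],"twist":0},{"jaw":0.2,"linear":[0,0,2.8],"twist":0},{"jaw":0.2,"linear":[0,0,2.5],"twist":0},{"jaw":0.2,"linear":[0,0,1.4],"twist":0},{"jaw":0.2,"linear":[0,0,0.6],"twist":0},{"jaw":0.2,"linear":[0,0,0],"twist":0},{"jaw":0.2,"linear":[0,0,0],"twist":0},{"jaw":0.2,"linear":[0,0,0],"twist":0}]' >/dev/null
python3 go.py b .0376
python3 - <<'E'
from h import *
r=[]
for n,w in(('top',30),('side',40)):
    c=cam(n);u,v=map(int,proj(c,np.array([.387,.301,.03]))); r.append(cv2.resize(c['color'][v-w:v+w,u-w:u+w],(400,400),interpolation=cv2.INTER_CUBIC))
cv2.imwrite('pics/b2.png',cv2.convertScaleAbs(np.hstack(r),alpha=1.3))
E
```

```text
t 14.5 pos [0.3881 0.3008 0.0865] tilt [0.1  0.05] w 0.033 g 25.0 F [ 0.4  0.3 -1.1]
tool cm [ 0.12 -0.02  4.89]
```

View pics/b2.png

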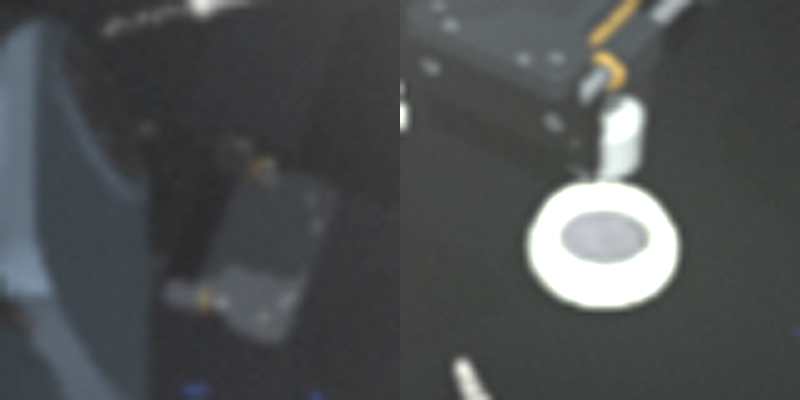

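In the side crop, b's right edge is at x≈643, which puts its axis at about 605, over the well centre at about 604. Lowering.

```bash
python3 -m pendant '[{"jaw":0.2,"linear":[0.12,0,0.6],"twist":0},{"jaw":0.2,"linear":[0,0,1],"twist":0},{"jaw":0.2,"linear":[0,0,1],"twist":0},{"jaw":0.2,"linear":[0,0,0.8],"twist":0},{"jaw":0.2,"linear":[0,0,0.5],"twist":0},{"jaw":0.2,"linear":[0,0,0.3],"twist":0},{"jaw":0.2,"linear":[0,0,0.2],"twist":0},{"jaw":0.2,"linear":[0,0,0.2],"twist":0},{"jaw":0.2,"linear":[0,0,0],"twist":0},{"jaw":0.2,"linear":[0,0,0],"twist":0},{"jaw":0.2,"linear":[0,0,0],"twist":0}]' |grep -E 'ft|pos'
python3 -m pendant '[{"jaw":0.2,"linear":[0,0,0.1],"twist":0},{"jaw":0.2,"linear":[0,0,0.05],"twist":0},{"jaw":0.2,"linear":[0,0,0],"twist":0},{"jaw":0.2,"linear":[0,0,0],"twist":0}]' |grep -E 'ft|pos'
```

```text
position: [0.3867, 0.3008, 0.0399]
ft_force: [0.2, 0.5, -1.0]
position: [0.3866, 0.3007, 0.0382]
ft_force: [-0.1, 0.5, -1.4]
```

```bash
python3 -m pendant '[{"jaw":0.2,"linear":[0,0,0.05],"twist":0},{"jaw":0.2,"linear":[0,0,0.04],"twist":0},{"jaw":0.2,"linear":[0,0,0],"twist":0},{"jaw":0.2,"linear":[0,0,0],"twist":0}]' |grep -E 'ft|pos'
python3 -m pendant '[{"jaw":0.2,"linear":[0,0,0.04],"twist":0},{"jaw":0.2,"linear":[0,0,0.03],"twist":0},{"jaw":0.2,"linear":[0,0,0],"twist":0},{"jaw":0.2,"linear":[0,0,0],"twist":0}]' |grep -E 'ft|pos'
```

```text
position: [0.3865, 0.3007, 0.0372]
ft_force: [-0.4, -0.0, -1.0]
position: [0.3866, 0.3007, 0.0367]
ft_force: [-0.7, -0.2, 0.9]
```

```bash
python3 -m pendant '[{"jaw":0.2,"linear":[0,0,0.02],"twist":0},{"jaw":0.4,"linear":[0,0,0],"twist":0},{"jaw":0.5,"linear":[0,0,0],"twist":0},{"jaw":0.65,"linear":[0,0,0],"twist":0},{"jaw":0.65,"linear":[0,0,0],"twist":0},{"jaw":0.65,"linear":[0,0,-0.5],"twist":0},{"jaw":0.65,"linear":[0,0,-1.5],"twist":0},{"jaw":0.65,"linear":[0,0,-3],"twist":0},{"jaw":0.65,"linear":[0,0,-3.5],"twist":0},{"jaw":0.8,"linear":[0,0,-3.5],"twist":0},{"jaw":0.8,"linear":[0,0,-3],"twist":0},{"jaw":0.8,"linear":[0,0,-1],"twist":0}]' >/dev/null
python3 go.py S .136
python3 - <<'E'
from h import *
c=cam('side');P=pts(c)
q=P.reshape(-1,3); q=q[(np.hypot(q[:,0]-.387,q[:,1]-.301)<.03)&(q[:,2]>.02)&(q[:,2]<.06)]; print(len(q),q.max(0).round(4),q.min(0).round(4))
t=q[q[:,2]>.034]; print(len(t),t.mean(0).round(4))
E
```

```text
t 17.5 pos [0.3884 0.3017 0.2009] tilt [0.43 0.2 ] w 0.0665 g 0.0 F [-0.4  0.1  0.1]
tool cm [-24.07 -17.54   6.53]
172 [0.4029 0.3187 0.0429] [0.3703 0.2854 0.0201]
25 [0.3871 0.3015 0.0396]
```

Depth shows b seated upright: top at 0.042, axis at (0.387, 0.302). Next, c.

```bash
python3 -m pendant '[{"jaw":1,"linear":[-1.2,-0.85,0],"twist":0},{"jaw":1,"linear":[-2.3,-1.7,0],"twist":0},{"jaw":1,"linear":[-2.45,-1.8,0],"twist":0},{"jaw":1,"linear":[-2.45,-1.8,0],"twist":0},{"jaw":1,"linear":[-2.45,-1.8,0],"twist":0},{"jaw":1,"linear":[-2.45,-1.8,0],"twist":0},{"jaw":1,"linear":[-2.45,-1.8,0],"twist":0},{"jaw":1,"linear":[-2.45,-1.8,0],"twist":0},{"jaw":1,"linear":[-2.4,-1.75,0],"twist":0},{"jaw":1,"linear":[-2.3,-1.65,0],"twist":0},{"jaw":1,"linear":[-1.2,-0.6,0],"twist":0}]' >/dev/null
python3 -m pendant '[{"jaw":1,"linear":[0,0,0],"twist":0},{"jaw":1,"linear":[0,0,0],"twist":0},{"jaw":1,"linear":[0,0,0],"twist":0}]' >/dev/null
python3 go.py S .136
```

```text
t 18.7 pos [0.5474 0.0534 0.1957] tilt [-0.16  0.05] w 0.0874 g 0.0 F [-0.8 -0.8 -0.1]
tool cm [-0.37 -0.04  5.97]
```

```bash
python3 -m pendant '[{"jaw":1,"linear":[-0.3,-0.04,0.5],"twist":0},{"jaw":0.85,"linear":[0,0,1.5],"twist":0},{"jaw":0.85,"linear":[0,0,1.5],"twist":0},{"jaw":0.85,"linear":[0,0,1.3],"twist":0},{"jaw":0.85,"linear":[0,0,0.8],"twist":0},{"jaw":0.85,"linear":[0,0,0.37],"twist":0},{"jaw":0.85,"linear":[0,0,0],"twist":0},{"jaw":0.85,"linear":[0,0,0],"twist":0},{"jaw":0.85,"linear":[0,0,0],"twist":0}]' 25 >/dev/null
python3 go.py S .136
```

```text
t 19.5 pos [0.5522 0.0509 0.1373] tilt [ 0.08 -0.01] w 0.0741 g 0.0 F [0.2 0.1 0.7]
tool cm [0.19 0.03 0.13]
```

```bash
python3 -m pendant '[{"jaw":0.85,"linear":[0.17,0.03,0.1],"twist":0},{"jaw":0.85,"linear":[0,0,0],"twist":0},{"jaw":0.6,"linear":[0,0,0],"twist":0},{"jaw":0.5,"linear":[0,0,0],"twist":0},{"jaw":0.4,"linear":[0,0,0],"twist":0},{"jaw":0.3,"linear":[0,0,0],"twist":0},{"jaw":0.3,"linear":[0,0,0],"twist":0},{"jaw":0.3,"linear":[0,0,0],"twist":0},{"jaw":0.3,"linear":[0,0,0],"twist":0},{"jaw":0.3,"linear":[0,0,0],"twist":0}]' 30 >/dev/null
python3 go.py S .136
python3 -m pendant '[{"jaw":0.3,"linear":[0,0,-0.2],"twist":0},{"jaw":0.3,"linear":[0,0,-0.4],"twist":0},{"jaw":0.3,"linear":[0,0,-0.5],"twist":0},{"jaw":0.3,"linear":[0,0,-0.6],"twist":0},{"jaw":0.3,"linear":[0,0,-0.8],"twist":0},{"jaw":0.3,"linear":[0,0,-0.8],"twist":0},{"jaw":0.3,"linear":[0,0,-0.5],"twist":0},{"jaw":0.3,"linear":[0,0,-0.2],"twist":0},{"jaw":0.3,"linear":[0,0,0],"twist":0},{"jaw":0.3,"linear":[0,0,0],"twist":0}]' 35 >/dev/null
python3 go.py c .085
python3 - <<'E'
from h import *
c=cam('side');u,v=map(int,proj(c,np.array([.55,.052,.14]))); cv2.imwrite('pics/c1.png',cv2.resize(c['color'][v-40:v+40,u-40:u+40],(400,400),interpolation=cv2.INTER_CUBIC))
E
```

```text
t 20.3 pos [0.5503 0.0516 0.1357] tilt [0.01 0.  ] w 0.0453 g 30.0 F [-0.1 -0.   0.2]
tool cm [-0.01  0.03 -0.03]
t 21.1 pos [0.5501 0.0516 0.1758] tilt [ 0.01 -0.  ] w 0.0455 g 35.0 F [-0.1 -0.3 -2.3]
tool cm [-17.45 -30.31   9.08]
```

View pics/c1.png

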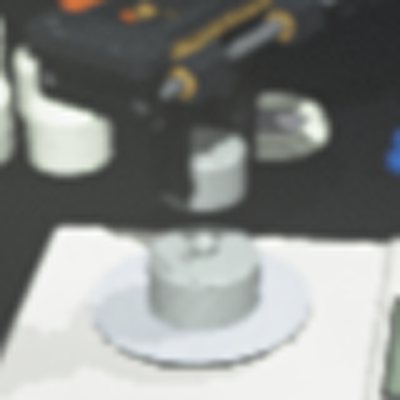

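c is held upright at about (215,170), with d alone on the pan. Carrying c to its case.

```bash
python3 -m pendant '[{"jaw":0.3,"linear":[-0.8,-1.4,0],"twist":0},{"jaw":0.3,"linear":[-1.45,-2.5,0],"twist":0},{"jaw":0.3,"linear":[-1.61,-2.8,0],"twist":0},{"jaw":0.3,"linear":[-1.61,-2.8,0],"twist":0},{"jaw":0.3,"linear":[-1.61,-2.8,0],"twist":0},{"jaw":0.3,"linear":[-1.61,-2.8,0],"twist":0},{"jaw":0.3,"linear":[-1.61,-2.8,0],"twist":0},{"jaw":0.3,"linear":[-1.61,-2.8,0],"twist":0},{"jaw":0.3,"linear":[-1.61,-2.8,0],"twist":0},{"jaw":0.3,"linear":[-1.61,-2.8,0],"twist":0},{"jaw":0.3,"linear":[-1.45,-2.5,0],"twist":0},{"jaw":0.3,"linear":[-0.8,-1.4,0],"twist":0}]' >/dev/null
python3 -m pendant '[{"jaw":0.3,"linear":[0,0,0],"twist":0},{"jaw":0.3,"linear":[0,0,1.5],"twist":0},{"jaw":0.3,"linear":[0,0,2.5],"twist":0},{"jaw":0.3,"linear":[0,0,2.5],"twist":0},{"jaw":0.3,"linear":[0,0,1.6],"twist":0},{"jaw":0.3,"linear":[0,0,0.8],"twist":0},{"jaw":0.3,"linear":[0,0,0],"twist":0},{"jaw":0.3,"linear":[0,0,0],"twist":0},{"jaw":0.3,"linear":[0,0,0],"twist":0}]' >/dev/null
python3 go.py c .0357
python3 - <<'E'
from h import *
r=[]
for n,w in(('top',40),('side',30)):
    c=cam(n);u,v=map(int,proj(c,np.array([.604,-.294,.03]))); r.append(cv2.resize(c['color'][v-w:v+w,u-w:u+w],(400,400),interpolation=cv2.INTER_CUBIC))
cv2.imwrite('pics/c2.png',cv2.convertScaleAbs(np.hstack(r),alpha=1.3))
E
```

```text
t 22.9 pos [ 0.6047 -0.293   0.0878] tilt [ 0.11 -0.07] w 0.0451 g 35.0 F [-0.1  0.2 -2.2]
tool cm [ 0.04 -0.12  5.21]
```

View pics/c2.png

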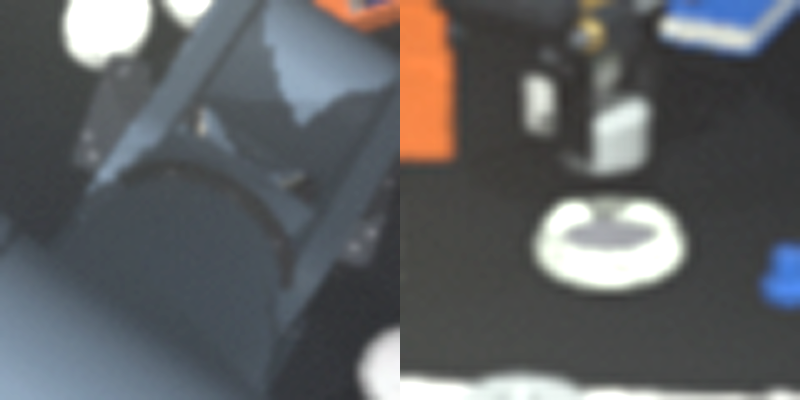

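c is upright over the case. Its axis is at about x=604 and the well centre at about 610 in the side crop, so I shift about 2 mm toward -x while lowering.

```bash
python3 -m pendant '[{"jaw":0.3,"linear":[0.17,-0.17,0.6],"twist":0},{"jaw":0.3,"linear":[0,0,1],"twist":0},{"jaw":0.3,"linear":[0,0,1],"twist":0},{"jaw":0.3,"linear":[0,0,0.9],"twist":0},{"jaw":0.3,"linear":[0,0,0.6],"twist":0},{"jaw":0.3,"linear":[0,0,0.4],"twist":0},{"jaw":0.3,"linear":[0,0,0.2],"twist":0},{"jaw":0.3,"linear":[0,0,0.2],"twist":0},{"jaw":0.3,"linear":[0,0,0],"twist":0},{"jaw":0.3,"linear":[0,0,0],"twist":0},{"jaw":0.3,"linear":[0,0,0],"twist":0}]' |grep -E 'ft|pos'
python3 -m pendant '[{"jaw":0.3,"linear":[0,0,0.05],"twist":0},{"jaw":0.3,"linear":[0,0,0.05],"twist":0},{"jaw":0.3,"linear":[0,0,0],"twist":0},{"jaw":0.3,"linear":[0,0,0],"twist":0}]' |grep -E 'ft|pos'
```

```text
position: [0.6018, -0.2937, 0.0379]
ft_force: [-0.2, 0.6, -2.9]
position: [0.6017, -0.2937, 0.0368]
ft_force: [-0.4, 0.1, -2.1]
```

```bash
python3 -m pendant '[{"jaw":0.3,"linear":[0,0,0.05],"twist":0},{"jaw":0.3,"linear":[0,0,0.04],"twist":0},{"jaw":0.3,"linear":[0,0,0],"twist":0},{"jaw":0.3,"linear":[0,0,0],"twist":0}]' |grep -E 'ft|pos'
python3 -m pendant '[{"jaw":0.3,"linear":[0,0,0.04],"twist":0},{"jaw":0.3,"linear":[0,0,0],"twist":0},{"jaw":0.3,"linear":[0,0,0],"twist":0}]' |grep -E 'ft|pos'
```

```text
position: [0.6016, -0.2937, 0.0357]
ft_force: [0.8, -0.4, -3.2]
position: [0.6016, -0.2937, 0.0357]
ft_force: [-0.9, 1.0, 1.9]
```

Contact. Releasing and retracting.

```bash
python3 -m pendant '[{"jaw":0.3,"linear":[0,0,0.02],"twist":0},{"jaw":0.55,"linear":[0,0,0],"twist":0},{"jaw":0.6,"linear":[0,0,0],"twist":0},{"jaw":0.75,"linear":[0,0,0],"twist":0},{"jaw":0.75,"linear":[0,0,0],"twist":0},{"jaw":0.75,"linear":[0,0,-0.5],"twist":0},{"jaw":0.75,"linear":[0,0,-1.5],"twist":0},{"jaw":0.75,"linear":[0,0,-3],"twist":0},{"jaw":0.75,"linear":[0,0,-3.5],"twist":0},{"jaw":0.8,"linear":[0,0,-3.5],"twist":0},{"jaw":0.8,"linear":[0,0,-3],"twist":0},{"jaw":0.8,"linear":[0,0,-1],"twist":0}]' >/dev/null
python3 go.py S .106
python3 - <<'E'
from h import *
c=cam('side');q=pts(c).reshape(-1,3); q=q[(np.hypot(q[:,0]-.603,q[:,1]+.294)<.04)&(q[:,2]>.02)&(q[:,2]<.06)]; print(len(q),q.max(0).round(4),q.min(0).round(4))
t=q[q[:,2]>.037]; print(len(t),t.mean(0).round(4))
E
```

```text
t 25.9 pos [ 0.6041 -0.2953  0.2013] tilt [ 0.48 -0.34] w 0.0693 g 0.0 F [ 0.4 -0.5  0.9]
tool cm [17.57 30.49  9.28]
95 [ 0.6236 -0.2679  0.042 ] [ 0.5807 -0.317   0.0202]
8 [ 0.6024 -0.2926  0.0404]
```

c is seated at (0.602, -0.293) and level. Now d.

```bash
python3 -m pendant '[{"jaw":1,"linear":[0.8,1.4,0],"twist":0},{"jaw":1,"linear":[1.45,2.5,0],"twist":0},{"jaw":1,"linear":[1.62,2.82,0],"twist":0},{"jaw":1,"linear":[1.62,2.82,0],"twist":0},{"jaw":1,"linear":[1.62,2.82,0],"twist":0},{"jaw":1,"linear":[1.62,2.82,0],"twist":0},{"jaw":1,"linear":[1.62,2.82,0],"twist":0},{"jaw":1,"linear":[1.62,2.82,0],"twist":0},{"jaw":1,"linear":[1.62,2.82,0],"twist":0},{"jaw":1,"linear":[1.62,2.82,0],"twist":0},{"jaw":1,"linear":[1.45,2.5,0],"twist":0},{"jaw":1,"linear":[0.8,1.4,0],"twist":0}]' >/dev/null
python3 -m pendant '[{"jaw":1,"linear":[0,0,1],"twist":0},{"jaw":1,"linear":[0,0,2],"twist":0},{"jaw":1,"linear":[0,0,1],"twist":0},{"jaw":1,"linear":[0,0,0],"twist":0},{"jaw":1,"linear":[0,0,0],"twist":0},{"jaw":1,"linear":[0,0,0],"twist":0},{"jaw":1,"linear":[0,0,0],"twist":0}]' >/dev/null
python3 go.py S .106;  python3 - <<'E'
from h import *
Q=pts(cam('side'))
m=(abs(Q[...,0]-.55)<.05)&(abs(Q[...,1]-.05)<.05)
q=Q[m&(Q[...,2]>.082)&(Q[...,2]<.105)]; print(len(q),np.percentile(q[:,0],[2,98]).mean().round(4),(np.percentile(q[:,1],98)-.031).round(4))
E
```

```text
t 27.5 pos [0.5485 0.0518 0.1556] tilt [ 0.07 -0.01] w 0.0873 g 0.0 F [ 0.6  0.1 -0.7]
tool cm [-0.18  0.07  4.96]
191 0.5493 0.0516
```

```bash
python3 -m pendant '[{"jaw":1,"linear":[-0.1,0,0.5],"twist":0},{"jaw":1,"linear":[0,0,1],"twist":0},{"jaw":1,"linear":[0,0,1.2],"twist":0},{"jaw":1,"linear":[0,0,1],"twist":0},{"jaw":1,"linear":[0,0,0.7],"twist":0},{"jaw":1,"linear":[0,0,0.4],"twist":0},{"jaw":1,"linear":[0,0,0],"twist":0},{"jaw":1,"linear":[0,0,0],"twist":0},{"jaw":1,"linear":[0,0,0],"twist":0},{"jaw":1,"linear":[0,0,0],"twist":0}]' 30 >/dev/null
python3 go.py S .106
```

```text
t 28.4 pos [0.5492 0.052  0.1076] tilt [ 0.07 -0.01] w 0.0872 g 0.0 F [ 0.2 -0.1  0.3]
tool cm [-0.13  0.03  0.16]
```

```bash
python3 -m pendant '[{"jaw":1,"linear":[-0.08,0,0.1],"twist":0},{"jaw":0.9,"linear":[0,0,0],"twist":0},{"jaw":0.8,"linear":[0,0,0],"twist":0},{"jaw":0.7,"linear":[0,0,0],"twist":0},{"jaw":0.6,"linear":[0,0,0],"twist":0},{"jaw":0.5,"linear":[0,0,0],"twist":0},{"jaw":0.5,"linear":[0,0,0],"twist":0},{"jaw":0.5,"linear":[0,0,0],"twist":0},{"jaw":0.5,"linear":[0,0,0],"twist":0},{"jaw":0.5,"linear":[0,0,0],"twist":0}]' 40 >/dev/null
python3 go.py S .106
python3 -m pendant '[{"jaw":0.5,"linear":[0,0,0],"twist":0},{"jaw":0.5,"linear":[0,0,-0.2],"twist":0},{"jaw":0.5,"linear":[0,0,-0.4],"twist":0},{"jaw":0.5,"linear":[0,0,-0.5],"twist":0},{"jaw":0.5,"linear":[0,0,-0.6],"twist":0},{"jaw":0.5,"linear":[0,0,-0.8],"twist":0},{"jaw":0.5,"linear":[0,0,-0.8],"twist":0},{"jaw":0.5,"linear":[0,0,-0.5],"twist":0},{"jaw":0.5,"linear":[0,0,-0.2],"twist":0},{"jaw":0.5,"linear":[0,0,0],"twist":0},{"jaw":0.5,"linear":[0,0,0],"twist":0}]' 50 >/dev/null
python3 go.py d .09
python3 - <<'E'
from h import *
c=cam('side');u,v=map(int,proj(c,np.array([.55,.052,.12]))); a=cv2.resize(c['color'][v-40:v+40,u-40:u+40],(400,400),interpolation=cv2.INTER_CUBIC)
Q=pts(c); m=(abs(Q[...,0]-.5)<.04)&(abs(Q[...,1]-.47)<.06)&(Q[...,2]>.05)&(Q[...,2]<.3); q=Q[m]; print('bottle',len(q),q.min(0).round(3),q.max(0).round(3))
cv2.imwrite('pics/d1.png',a)
E
```

```text
t 29.2 pos [0.5496 0.0518 0.1063] tilt [0.01 0.01] w 0.0613 g 54.6 F [-1.1  0.3  1.4]
tool cm [-0.09  0.03  0.03]
t 30.1 pos [0.5494 0.0518 0.1463] tilt [ 0.01 -0.  ] w 0.061 g 65.0 F [ 0.2 -0.  -6. ]
tool cm [ 4.87 23.92  5.63]
bottle 2006 [0.461 0.427 0.05 ] [0.54  0.53  0.214]
```

View pics/d1.png

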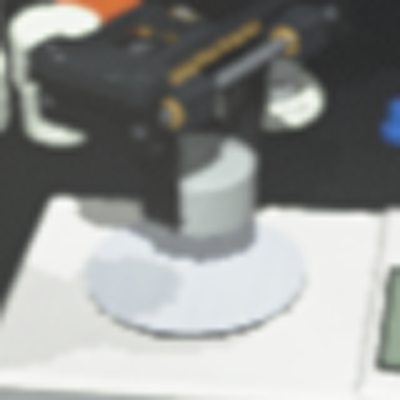

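d is held upright at about (220,185) and clear of the pan. Before approaching case d, I check the tall items near it.

Run:
```python
from h import *
for n in('top','side'):
    Q=pts(cam(n)); q=Q[(Q[...,0]>.48)&(Q[...,0]<.72)&(Q[...,1]>.2)&(Q[...,1]<.5)&(Q[...,2]>.06)&(Q[...,2]<.4)]
    for lo in(.06,.1,.15,.2,.25): 
        t=q[(q[:,2]>lo)&(q[:,2]<lo+.05)]
        if len(t): print(n,lo,len(t),t.min(0).round(3),t.max(0).round(3),'ymin pt',t[t[:,1].argmin()].round(3))
```

```text
top 0.06 121 [0.48  0.428 0.06 ] [0.543 0.457 0.11 ] ymin pt [0.506 0.428 0.096]
top 0.1 259 [0.48  0.429 0.101] [0.543 0.49  0.148] ymin pt [0.518 0.429 0.103]
top 0.15 131 [0.494 0.445 0.151] [0.529 0.481 0.199] ymin pt [0.508 0.445 0.157]
top 0.2 19 [0.482 0.441 0.208] [0.509 0.462 0.217] ymin pt [0.482 0.441 0.21 ]
side 0.06 396 [0.48  0.477 0.06 ] [0.541 0.499 0.11 ] ymin pt [0.481 0.477 0.104]
side 0.1 799 [0.48 0.44 0.1 ] [0.541 0.499 0.15 ] ymin pt [0.493 0.44  0.125]
side 0.15 388 [0.492 0.448 0.15 ] [0.528 0.483 0.2  ] ymin pt [0.514 0.448 0.167]
side 0.2 53 [0.48  0.441 0.201] [0.508 0.463 0.214] ymin pt [0.48  0.441 0.207]
```

The bottle stays beyond y=0.428 and the gripper's end reaches about y=0.395, so there's room. Carrying d.

```bash
python3 -m pendant '[{"jaw":0.5,"linear":[0.25,1.2,0],"twist":0},{"jaw":0.5,"linear":[0.45,2.2,0],"twist":0},{"jaw":0.5,"linear":[0.5,2.44,0],"twist":0},{"jaw":0.5,"linear":[0.5,2.44,0],"twist":0},{"jaw":0.5,"linear":[0.5,2.44,0],"twist":0},{"jaw":0.5,"linear":[0.5,2.44,0],"twist":0},{"jaw":0.5,"linear":[0.5,2.44,0],"twist":0},{"jaw":0.5,"linear":[0.5,2.44,0],"twist":0},{"jaw":0.5,"linear":[0.5,2.44,0],"twist":0},{"jaw":0.5,"linear":[0.45,2.2,0],"twist":0},{"jaw":0.5,"linear":[0.22,1.2,0],"twist":0}]' >/dev/null
python3 -m pendant '[{"jaw":0.5,"linear":[0,0,0],"twist":0},{"jaw":0.5,"linear":[0,0,1],"twist":0},{"jaw":0.5,"linear":[0,0,1.8],"twist":0},{"jaw":0.5,"linear":[0,0,1.8],"twist":0},{"jaw":0.5,"linear":[0,0,0.8],"twist":0},{"jaw":0.5,"linear":[0,0,0],"twist":0},{"jaw":0.5,"linear":[0,0,0],"twist":0},{"jaw":0.5,"linear":[0,0,0],"twist":0}]' >/dev/null
python3 go.py d .0363
python3 - <<'E'
from h import *
r=[]
for n,w in(('top',40),('side',50)):
    c=cam(n);u,v=map(int,proj(c,np.array([.59,.2925,.05]))); r.append(cv2.resize(c['color'][v-w:v+w,u-w:u+w],(400,400),interpolation=cv2.INTER_CUBIC))
cv2.imwrite('pics/d2.png',cv2.convertScaleAbs(np.hstack(r),alpha=1.3))
E
```

```text
t 31.9 pos [0.5908 0.2917 0.0928] tilt [0.08 0.02] w 0.0611 g 65.0 F [-0.4  0.4 -5.1]
tool cm [0.11 0.04 5.65]
```

View pics/d2.png

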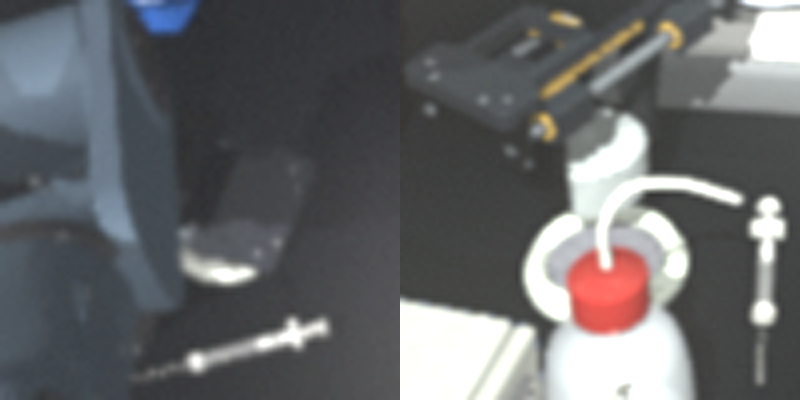

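Run:
```python
from h import *
c=cam('side'); p=robot.get_obs()['position']; u0,v0=map(int,proj(c,np.array([.59,.2925,.05]))); f=lambda q:tuple(np.round([(a-b+50.5)*4 for a,b in zip(proj(c,np.array(q)),(u0,v0))],1)+[400,0])
print('case',f([.59,.2925,.0]),f([.59,.2925,.016]),'w bottom',f([*p[:2],.0648]),'top',f([*p[:2],.0948]))
e=np.array([.975,.221,0])*-.031
for z in(.0648,.0948): print('right edge',f(np.array([*p[:2],z])+e),'left',f(np.array([*p[:2],z])-e))
e=np.array([.975,.221,0])*-.0465
print('foot R/L',f(np.array([.59,.2925,.002])+e),f(np.array([.59,.2925,.002])-e))
g=cv2.cvtColor(c['color'],cv2.COLOR_BGR2GRAY); r=v0-50+np.array([66,67,68])  
print(u0-50,v0-50); print(g[v0-50+66,u0-50+25:u0-50+80]); 
for dv in (38,42,46): print(dv,g[v0-50+dv,u0-50+38:u0-50+72])
```

```text
case (np.float64(608.4), np.float64(271.9)) (np.float64(606.5), np.float64(251.1)) w bottom (np.float64(599.2), np.float64(184.9)) top (np.float64(595.3), np.float64(142.9))
right edge (np.float64(653.5), np.float64(185.2)) left (np.float64(545.0), np.float64(184.5))
right edge (np.float64(650.4), np.float64(143.3)) left (np.float64(540.2), np.float64(142.6))
foot R/L (np.float64(687.1), np.float64(269.8)) (np.float64(529.2), np.float64(268.8))
133 232
[ 52  53  54  52  51  86 157 212 225 217 189 158 140 147 150 149 144 132
 112 100  98 101 102 103 124 176 202 174 123 104 105 104 102 101  99 101
 112 132 142 142 146 181 223 234 239 235 185  98  53  53  54  54  55  55
  54]
38 [ 47  48  51  66  83  92  94  94 106 129 151 181 207 213 212 210 207 209
 210 211 207 189 155 109  66  49  48  48  48  47  49  52  55  54]
42 [ 47  49  53  85 143 192 214 214 213 208 211 217 219 217 215 212 204 193
 178 165 155 146 133 108  72  51  49  49  51  51  52  53  51  53]
46 [ 48  49  48  68 118 162 182 186 186 187 188 185 181 179 177 175 183 208
 231 241 241 240 237 232 229 225 221 218 217 219 220 221 223 226]
```

Projection checks: d sits about 1 mm to +x of the prediction relative to the ring (606 in the crop), so I shift 2 mm along tool x and lower.

```bash
python3 -m pendant '[{"jaw":0.5,"linear":[0.17,0.04,0.6],"twist":0},{"jaw":0.5,"linear":[0,0,1],"twist":0},{"jaw":0.5,"linear":[0,0,1],"twist":0},{"jaw":0.5,"linear":[0,0,0.9],"twist":0},{"jaw":0.5,"linear":[0,0,0.8],"twist":0},{"jaw":0.5,"linear":[0,0,0.5],"twist":0},{"jaw":0.5,"linear":[0,0,0.3],"twist":0},{"jaw":0.5,"linear":[0,0,0.2],"twist":0},{"jaw":0.5,"linear":[0,0,0],"twist":0},{"jaw":0.5,"linear":[0,0,0],"twist":0},{"jaw":0.5,"linear":[0,0,0],"twist":0}]' |grep -E 'ft|pos'
python3 -m pendant '[{"jaw":0.5,"linear":[0,0,0.05],"twist":0},{"jaw":0.5,"linear":[0,0,0.05],"twist":0},{"jaw":0.5,"linear":[0,0,0],"twist":0},{"jaw":0.5,"linear":[0,0,0],"twist":0}]' |grep -E 'ft|pos'
```

```text
position: [0.589, 0.2932, 0.0397]
ft_force: [0.1, -0.1, -5.8]
position: [0.5885, 0.2931, 0.0383]
ft_force: [-0.2, -0.1, -6.4]
```

```bash
python3 -m pendant '[{"jaw":0.5,"linear":[0,0,0.07],"twist":0},{"jaw":0.5,"linear":[0,0,0.05],"twist":0},{"jaw":0.5,"linear":[0,0,0],"twist":0},{"jaw":0.5,"linear":[0,0,0],"twist":0}]' |grep -E 'ft|pos'
python3 -m pendant '[{"jaw":0.5,"linear":[0,0,0.04],"twist":0},{"jaw":0.5,"linear":[0,0,0.03],"twist":0},{"jaw":0.5,"linear":[0,0,0],"twist":0},{"jaw":0.5,"linear":[0,0,0],"twist":0}]' |grep -E 'ft|pos'
```

```text
position: [0.5884, 0.293, 0.0368]
ft_force: [-0.2, 0.2, -5.8]
position: [0.5885, 0.2931, 0.0364]
ft_force: [-1.0, -0.8, -5.6]
```

```bash
python3 -m pendant '[{"jaw":0.5,"linear":[0,0,0.04],"twist":0},{"jaw":0.5,"linear":[0,0,0.02],"twist":0},{"jaw":0.5,"linear":[0,0,0],"twist":0},{"jaw":0.5,"linear":[0,0,0],"twist":0}]' |grep -E 'ft|pos'
```

```text
position: [0.5886, 0.2931, 0.0363]
ft_force: [-2.0, -1.8, 0.6]
```

Contact: the floor now carries the full weight. Releasing and retracting.

```bash
python3 -m pendant '[{"jaw":0.75,"linear":[0,0,0],"twist":0},{"jaw":0.85,"linear":[0,0,0],"twist":0},{"jaw":0.95,"linear":[0,0,0],"twist":0},{"jaw":0.95,"linear":[0,0,0],"twist":0},{"jaw":0.95,"linear":[0,0,0],"twist":0},{"jaw":0.95,"linear":[0,0,-0.5],"twist":0},{"jaw":0.95,"linear":[0,0,-1.5],"twist":0},{"jaw":0.95,"linear":[0,0,-3],"twist":0},{"jaw":0.95,"linear":[0,0,-3.5],"twist":0},{"jaw":0.95,"linear":[0,0,-3.5],"twist":0},{"jaw":0.95,"linear":[0,0,-3],"twist":0},{"jaw":0.95,"linear":[0,0,-2],"twist":0}]' >/dev/null
python3 -m pendant '[{"jaw":0.95,"linear":[2,-1,0],"twist":0},{"jaw":0.95,"linear":[3,-1.5,0],"twist":0},{"jaw":0.95,"linear":[3,-1.5,0],"twist":0},{"jaw":0.95,"linear":[3,-1.5,0],"twist":0},{"jaw":0.95,"linear":[1.5,-1,0],"twist":0},{"jaw":0.95,"linear":[0,0,0],"twist":0},{"jaw":0.95,"linear":[0,0,0],"twist":0},{"jaw":0.95,"linear":[0,0,0],"twist":0},{"jaw":0.95,"linear":[0,0,0],"twist":0}]'
python3 - <<'E'
from h import *
q0=pts(cam('side')).reshape(-1,3)
for k,p,h in(('a',(.385,-.2675),.04),('b',(.387,.301),.042),('c',(.603,-.294),.044),('d',(.589,.293),.048)):
    q=q0[(np.hypot(q0[:,0]-p[0],q0[:,1]-p[1])<.035)&(q0[:,2]>h-.006)&(q0[:,2]<.08)]; print(k,h,len(q),q.mean(0).round(4) if len(q) else '',q[:,2].max().round(4) if len(q) else '')
cv2.imwrite('pics/end.png',cam('side')['color'])
E
```

```text
time: 36.03
position: [0.4505, 0.2777, 0.206]
tool_rot: [0.183, 0.983, 0.001, 0.001]
ft_force: [-0.0, -0.8, -0.5]
grip_width: 0.083
grip_force: 0.0
a 0.04 6 [ 0.3844 -0.2661  0.0379] 0.0386
b 0.042 23 [0.387  0.3008 0.0394] 0.0418
c 0.044 0  
d 0.048 14 [0.5916 0.2937 0.0456] 0.0477
```

View pics/end.png

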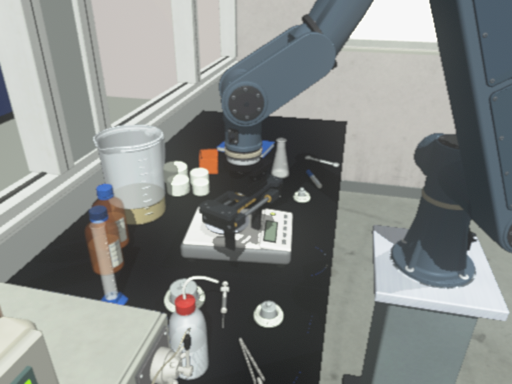

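In the end view, a (302,195), b (267,312) and d (183,295) stand in their wells and the flask (280,160) is undisturbed. c is hidden behind the arm, but depth confirmed it seated when I released it, and nothing has touched it since. Handing in.

```bash
python3 -c "
from rig import robot; print(robot.hand_in())"
```

```text
the job is handed in; nothing more can be done
None
```

I put all four weights upright in their matching cases, top first, and handed the job in at about 36 s; c was hidden by the arm in the last view, so it was only confirmed seated by depth just after release, and I viewed 16 pictures, two over the limit of 14.

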